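# Tension the large spring gauge to its set mark

### The arm

A 7-joint arm with a two-finger parallel gripper is mounted at the origin on a cart in front of the work surface, level with it; the furniture and walls round the work are solid. World frame = base frame: x ahead of the robot, y to its left, z up, the work surface at z = 0. Lengths are in m, angles in rad, forces in N, time in s.
With the tool pointing down it reaches from about 0.425 to 0.925 m from the base axis. Payload 6.8 kg.
Tool frame: the origin (TCP) lies at the very end of the fingers, on their centre line; the grasp point (between the pads) lies 19 mm behind it; z points along the fingers, y is the line along which they close (so a half turn about z gives the same grasp; the last joint's range is limited). The gripper opens to 85 mm and grips with 20 to 120 N. Pads are 22 mm wide; open, the fingers measure 114 mm over their backs; the gripper's body (76 mm by 85 mm) begins 54 mm behind the grasp point. The pads swing forward as they close: fully open they stand 13 mm farther back than shut.
Start: joints at [-1.327, 0.477, 0.022, 1.555, -0.011, 1.109, -0.083], TCP at [0.233, 0.634, 0.231] pointing down, gripper open.
Joint ranges: [-2.96, 2.96], [-0.34, 2.1], [-1.41, 1.46], [0.24, 2.44], [-1.37, 4.51], [0.17, 1.92], [-2.96, 2.96]. Speed limits (rad/s): [2.39, 2.39, 3.14, 3.14, 3.14, 3.14, 3.14].

### API

Orientations are given as a unit quaternion [w, x, y, z].
In Python, from station import bot gives the robot as it stands. The module is installed in compiled form; this text tells all that it offers.
- The arm moves only by the shell command python3 -m jog 'ROWS' [OPENING] [FORCE]. ROWS is JSON, a list of rows, each a list of 4 numbers: the shift along the tool's x, y, z in cm, then the turn about the tool's z in rad. In form: [[x, y, z, spin], ...]. A call has 1 to 20 rows; each row is the pose to reach, as a shift and turn from the pose commanded when the call began, along the tool's axes at that moment; what a row does not reach only later rows make up. A row lasts 1/12 s, in which the tool goes at most 41.7 mm and 7.16 degrees, less where a joint would pass 70% of its speed; a pose out of reach is approached as far as the arm can. A call with a gripper value outside its range is refused whole. OPENING is the closure, from -1 (fully open) to 1 (shut), set as the call begins (- or left out, the last holds). The fingers move at their own pace and stop on an object; FORCE is the grip in N (left out, the last holds). Time passes only in rows, so rows that repeat a pose let the fingers close. It gives the time, the measured TCP pose, the force, the opening and the grip force at its end, in the units of the state.
- bot.get_obs(): the state, without advancing time (a new reading comes with each control period).
- bot.read_camera(name): name is "side" or "top" or "wrist"; returns a dict with "pixels" (420x560x3 uint8, red, green, blue), "depth" (420x560 float32, m along the optical axis (not along the pixel's ray), 0 where there is no reading), "fovy" (degrees; the focal length in pixels is half the picture's height over the tangent of half this angle, whatever the lens; pixels are square), "cx", "cy" (the principal point, pixels), "pose" (4x4, takes a point from camera to world coordinates). Camera axes: x right, y down, z forward; pixel columns grow to the right and rows downward; lengths in m; the calibration is good to about 2 mm. A picture is of the moment at which its call begins.
- bot.hand_in(): hands the job in; it is judged then, once.
The state is a dict: "t": time; "q": joint angles; "joint_vel": joint speeds; "joint_torque": joint torques, N m; "eef_pos": TCP position; "tool_rot": TCP orientation; "contact_force": force on the tool from outside, world axes, zero at the start; "torque": the same for the moment, N m; "gripper_width": opening from 0.0 (shut) to 1.0 (fully open); "grasp_force": force on a finger pad.
Only numpy, scipy, OpenCV 4.12 (cv2) and the standard library are available. Lean on these libraries where they do the work, as an engineer would, in place of code of your own. Each camera call takes 0.05 s, during which the arm holds its last target. There are 200 camera calls.

### The job

Two spring tension gauges lie on the bench, a large one and a small one. Turn the black tension knob of the large gauge clockwise until the tip of its sprung pointer arm stands in line with the set-mark tab at the edge of its scale, then let go. Leave the small gauge and the set mark as they are.

Things in the scene. Friction and masses are not known exactly. Their poses are not given: they have to be found in the camera images.
- large_grip (a point): Grip point of the large gauge's black tension knob, on its upright axis, 66 mm above the bench. A bar 46 mm long, 14 mm thick, at heights 41 to 80 mm, on a disc 46 mm across; x runs along the bar, y across it, z up. Turns clockwise from above, 1.9 rad between stops, friction 0.05 N m, stays where left. The gauge is a grey plate 200 x 150 x 10 mm, fixed; all else on it is under 41 mm high.
- large_tip (a point): Tip of the large gauge's sprung pointer, a flat steel arm 28 mm above the bench. It swings on a circle of 150 mm radius about a pivot on the plate. A cam under the knob pushes it: each radian of knob clockwise turns the arm 0.237 rad anticlockwise, so the tip moves 35.5 mm along its arc towards the set mark. Turning back lets the spring return it.
- set_mark (a point): Where the large gauge's tip shall stand: the point of the tip's circle, at the tip's height, in line with the set-mark tab's black centre line. The tab, a steel block 18 x 20 mm (20 along the arc) with a brass screw, is clamped at the outer edge of the aluminium scale, just beyond the tip's circle, its place varying: 0.6 to 1.45 rad of knob from the start.
- small_tip (a point): Tip of the pointer of the small gauge, which is to be left alone: the same kind of gauge, plate 140 x 105 mm, knob bar 32 mm long, arm 105 mm long. Either gauge may stand on the left.

How it is judged:
At the end, for the whole second after the job is handed in: The tip of the large gauge's pointer stands within 10 mm of the set mark's centre line and stays there; the set mark has not been shifted by more than 6 mm and the small gauge's pointer not by more than 8 mm (horizontal distance between large_tip and set_mark below 0.01 m and distance of small_tip from where it was at the start of the episode below 0.008 m and distance of set_mark from where it was at the start of the episode below 0.006 m); the robot touches nothing.
It fails at once if the small gauge's pointer was moved (8 mm or more) (distance of small_tip from where it was at the start of the episode above 0.008 m).
It fails at once if the set mark was shifted (6 mm or more) (distance of set_mark from where it was at the start of the episode above 0.006 m).
It also fails if it takes over 30 s, if anything falls off the work surface, if the arm or the gripper's body presses on something with over 40 N, if the wrist force passes 120 N, or if a joint passes its speed limit or range.

## Working session

There is one attempt and no reset: what is moved stays moved. The work goes in short steps, Python scripts to look and compute and a shell command to move; the robot and the scene stay as the last step left them, time stands still between calls to the robot, and variables do not carry over. Pictures are saved under pics/ and viewed, at most 10 in all, crops included, and the job is handed in when it is done.

```bash
mkdir -p pics; cat > h.py <<'E'
import numpy as np, cv2
from station import bot
def cam(n,save=None):
    c=bot.read_camera(n)
    c['f']=210/np.tan(np.radians(c['fovy'])/2)
    if save: cv2.imwrite('pics/'+save,c['pixels'][:,:,::-1])
    return c
def ray(c,u,v):
    d=c['pose'][:3,:3]@np.array([(u-c['cx'])/c['f'],(v-c['cy'])/c['f'],1]); return c['pose'][:3,3],d
def atz(c,u,v,z):
    o,d=ray(c,u,v); return o+d*(z-o[2])/d[2]
def dep(c,u,v):
    o,d=ray(c,u,v); return o+d*c['depth'][int(round(v)),int(round(u))]
def proj(c,p):
    q=np.linalg.inv(c['pose'])@np.append(p,1); return c['f']*q[0]/q[2]+c['cx'],c['f']*q[1]/q[2]+c['cy']
E
python3 - <<'E'
from h import *
import pickle
np.set_printoptions(precision=4,suppress=True)
for n in ['top','side']:
    c=cam(n,n+'0.png'); pickle.dump(c,open(n+'0.pkl','wb')); print(n,c['fovy'],c['cx'],c['cy'],c['pose'])
o=bot.get_obs(); print(o['eef_pos'],o['tool_rot'],o['t'],o['gripper_width'])
E
```

```text
top 46.89678011792494 278.34421407355075 214.11052631462266 [[-0.1645 -0.9565  0.241   0.3091]
 [-0.9864  0.1587 -0.0432  0.1829]
 [ 0.0031 -0.2448 -0.9696  0.996 ]
 [ 0.      0.      0.      1.    ]]
side 49.43436126876578 289.46682906900077 214.2195106063502 [[ 0.8163 -0.3007  0.4932  0.0547]
 [-0.5775 -0.4433  0.6856 -0.5439]
 [ 0.0125 -0.8445 -0.5355  0.6041]
 [ 0.      0.      0.      1.    ]]
[0.2324 0.6331 0.2304] [-0.0001  0.175   0.9846 -0.0008] 0.1 0.9993494276964434
```

View pics/top0.png

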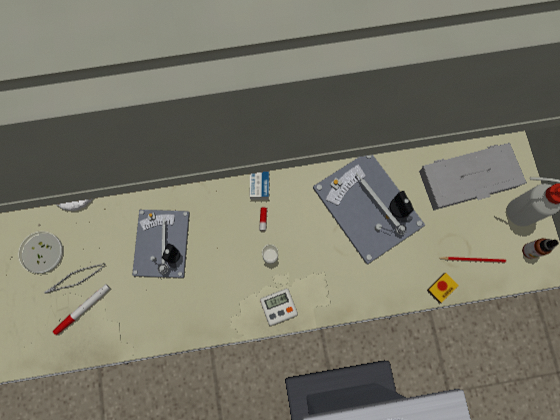

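View pics/side0.png

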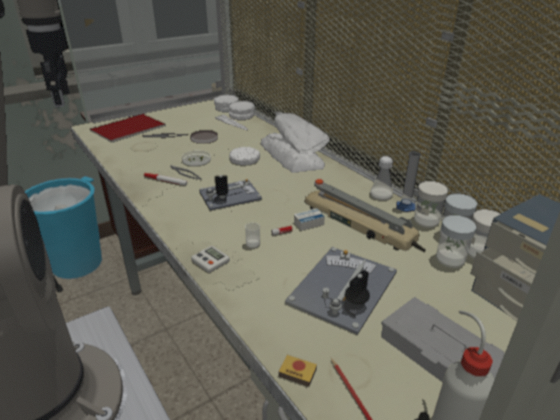

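Top view: large gauge centred near (370,208) with its knob at (402,205); small gauge near (162,243). Side view: large gauge near (343,285), knob near (358,288). Zooming in on both views.

```bash
python3 - <<'E'
from h import *
a=cv2.imread('pics/top0.png')[145:270,305:430]; b=cv2.imread('pics/side0.png')[235:335,280:405]
a=cv2.resize(a,None,fx=4,fy=4,interpolation=cv2.INTER_CUBIC)[:, :400+100]
cv2.imwrite('pics/a.png',a)
b=cv2.resize(b,None,fx=5,fy=5,interpolation=cv2.INTER_CUBIC); cv2.imwrite('pics/b.png',b)
E
```

```text
(no output)
```

View pics/a.png

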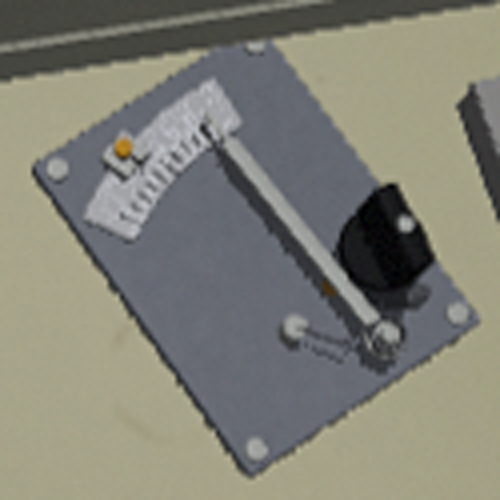

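View pics/b.png

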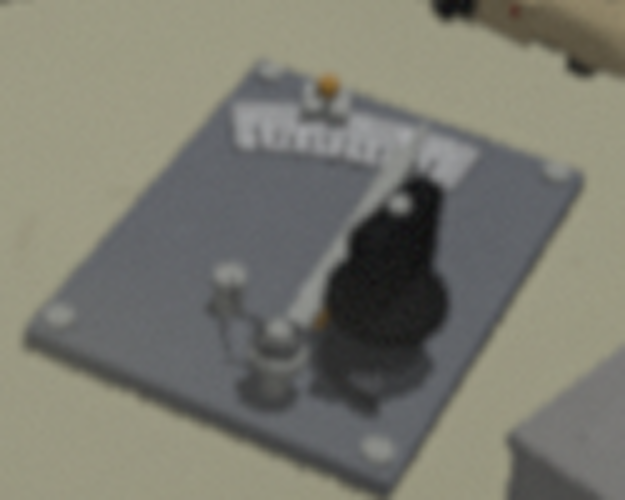

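Crop top: tip end at about (222,135), pivot (384,335), tab with brass screw (123,150), bar running (388,188)–(430,265) with a white dot at (406,222). Crop side: knob bar top at (420,185), pivot (278,335), tab (326,90). Now depth measurements.

```bash
python3 - <<'E'
from h import *
import pickle
np.set_printoptions(precision=4,suppress=True)
def cloud(c):
    v,u=np.mgrid[0:420,0:560]; d=c['depth']
    P=np.stack([(u-c['cx'])/c['f']*d,(v-c['cy'])/c['f']*d,d],-1)
    return P@c['pose'][:3,:3].T+c['pose'][:3,3]
t=pickle.load(open('top0.pkl','rb')); s=pickle.load(open('side0.pkl','rb'))
A=lambda c,x,y,z: (atz(c,305+x/4-.4,145+y/4-.4,z) if c is t else atz(c,280+x/5-.4,235+y/5-.4,z))
for n,x1,y1,x2,y2,z in [('tip',216,135,412,140,.028),('pivot',384,335,278,335,.033),('screw',123,148,327,87,.033),('dot',406,222,400,203,.08)]:
    print(n,A(t,x1,y1,z),A(s,x2,y2,z))
    o1=t['pose'][:3,3];o2=s['pose'][:3,3]; d1=A(t,x1,y1,0)-o1;d2=A(s,x2,y2,0)-o2
    k=np.linalg.lstsq(np.stack([d1,-d2],1),o2-o1,rcond=None)[0]; print('  tri',o1+k[0]*d1,o2+k[1]*d2)
for c in (t,s):
    P=cloud(c); p0=A(t,400,225,.075)
    for lo,hi in ((.068,.09),(.02,.045)):
        m=(np.hypot(P[...,0]-p0[0],P[...,1]-p0[1])<.045)&(P[...,2]>lo)&(P[...,2]<hi)
        pt=P[m]
        if len(pt)<4: print(lo,len(pt));continue
        r=cv2.minAreaRect(pt[:,:2].astype(np.float32)); print(lo,len(pt),pt.mean(0),r, np.linalg.eigh(np.cov(pt[:,:2].T)))
P=cloud(t)
m=(P[...,2]>.05)&(np.abs(P[...,0]-p0[0])<.2)&(np.abs(P[...,1]-p0[1])<.2); print(P[m][:,2].max())
E
```

```text
tip [ 0.5986 -0.0394  0.028 ] [ 0.6013 -0.0383  0.028 ]
  tri [ 0.5982 -0.0392  0.0292] [ 0.5995 -0.0399  0.0298]
pivot [ 0.4781 -0.1009  0.033 ] [ 0.4793 -0.0985  0.033 ]
  tri [ 0.4778 -0.1002  0.0352] [ 0.4777 -0.1002  0.0352]
screw [0.598  0.0111 0.033 ] [0.5916 0.0033 0.033 ]
  tri [0.6002 0.0098 0.0259] [0.5988 0.0106 0.0253]
dot [ 0.5237 -0.1105  0.08  ] [ 0.5237 -0.1081  0.08  ]
  tri [ 0.5232 -0.1099  0.082 ] [ 0.5223 -0.1094  0.0816]
0.068 193 [ 0.5205 -0.108   0.0789] ((0.5211597681045532, -0.10875251889228821), (0.04570106044411659, 0.015047352761030197), 12.092494010925293) EighResult(eigenvalues=array([0.    , 0.0002]), eigenvectors=array([[ 0.2376, -0.9714],
       [-0.9714, -0.2376]]))
0.02 385 [ 0.5117 -0.0948  0.0339] ((0.519664466381073, -0.10480919480323792), (0.07773128151893616, 0.05365494638681412), 25.05832862854004) EighResult(eigenvalues=array([0.0001, 0.0003]), eigenvectors=array([[ 0.6204, -0.7843],
       [-0.7843, -0.6204]]))
0.068 220 [ 0.5168 -0.1134  0.0776] ((0.5202946662902832, -0.11084117740392685), (0.047304410487413406, 0.014449616894125938), 12.961423873901367) EighResult(eigenvalues=array([0.    , 0.0002]), eigenvectors=array([[ 0.1966, -0.9805],
       [-0.9805, -0.1966]]))
0.02 466 [ 0.5092 -0.1122  0.0334] ((0.5181933045387268, -0.10668699443340302), (0.07355032861232758, 0.05387768894433975), 26.8664493560791) EighResult(eigenvalues=array([0.0002, 0.0003]), eigenvectors=array([[-0.9476, -0.3195],
       [-0.3195,  0.9476]]))
0.7966124266400704
```

```bash
cat >> h.py <<'E'
from scipy.spatial.transform import Rotation as R
def goto(p,yaw=None):
    o=bot.get_obs(); w,x,y,z=o['tool_rot']; r=R.from_quat([x,y,z,w]); M=r.as_matrix()
    d=M.T@(np.array(p)-o['eef_pos'])*100
    cur=np.arctan2(M[1,0],M[0,0]); print('rows cm',d.round(2),'yaw',cur, 'spin',None if yaw is None else (cur-yaw+np.pi)%(2*np.pi)-np.pi, 't',o['t'],'q',np.round(o['q'],2))
E
python3 -c "
from h import *
goto([.5,.25,.22],np.radians(192.5)); goto([.521,-.1095,.16],np.radians(192.5))"
```

```text
rows cm [-38.32 -26.75   1.09] yaw 2.789839714018006 spin -0.5699190960710787 t 0.1 q [-1.33  0.48  0.02  1.56 -0.01  1.11 -0.08]
rows cm [-52.68 -59.76   7.15] yaw 2.789839714018006 spin -0.5699190960710787 t 0.1 q [-1.33  0.48  0.02  1.56 -0.01  1.11 -0.08]
```

```bash
python3 -m jog '[[-38.3,-26.7,1,-0.2],[-38.3,-26.7,1,-0.2],[-38.3,-26.7,1,-0.2],[-38.3,-26.7,1,-0.2],[-38.3,-26.7,1,-0.2],[-38.3,-26.7,1,-0.2],[-38.3,-26.7,1,-0.2],[-38.3,-26.7,1,-0.2],[-38.3,-26.7,1,-0.2],[-38.3,-26.7,1,-0.4],[-38.3,-26.7,1,-0.4],[-38.3,-26.7,1,-0.4],[-38.3,-26.7,1,-0.4]]' -1 40
python3 -c "
from h import *
goto([.521,-.1095,.18],np.radians(192.5))"
```

```text
t: 1.18
eef_pos: [0.5025, 0.246, 0.221]
tool_rot: [0.0, -0.02, 1.0, -0.001]
contact_force: [-0.0, 0.4, -0.2]
gripper_width: 1.003
grasp_force: 0.0
rows cm [ -0.43 -35.58   4.18] yaw -3.1018595591307667 spin -0.17843306204026455 t 1.1833 q [-0.66  0.3   0.11  1.85 -0.04  0.99  1.08]
```

```bash
python3 -m jog '[[-0.4,-35.6,4,-0.18],[-0.4,-35.6,4,-0.18],[-0.4,-35.6,4,-0.18],[-0.4,-35.6,4,-0.18],[-0.4,-35.6,4,-0.18],[-0.4,-35.6,4,-0.18],[-0.4,-35.6,4,-0.18],[-0.4,-35.6,4,-0.18],[-0.4,-35.6,4,-0.18],[-0.4,-35.6,4,-0.18],[-0.4,-35.6,4,-0.18],[-0.4,-35.6,4,-0.18]]'
python3 -c "
from h import *
import pickle
goto([.521,-.1095,.047],np.radians(192.5))
c=cam('wrist','w1.png'); pickle.dump(c,open('w1.pkl','wb')); print(c['pose'].round(3),c['fovy'])
for p in ([.6115,-.0323,.028],[.6,.01,.026],[.478,-.1,.03],[.521,-.1095,.08]): print(np.round(proj(c,p)))
"
```

```text
t: 2.18
eef_pos: [0.5214, -0.1023, 0.181]
tool_rot: [-0.0, -0.115, 0.993, 0.001]
contact_force: [-0.1, 0.1, -0.1]
gripper_width: 0.994
grasp_force: 0.0
rows cm [ 0.2  -0.71 13.4 ] yaw -2.9117710259137346 spin 0.01165547117676713 t 2.1833 q [-0.12  0.3   0.24  1.96 -0.09  0.89  1.97]
[[-0.227  0.933  0.279  0.45 ]
 [ 0.974  0.217  0.067 -0.119]
 [ 0.002  0.287 -0.958  0.323]
 [ 0.     0.     0.     1.   ]] 61.6475286393684
[337. 297.]
[382. 295.]
[301. 142.]
[277. 206.]
```

View pics/w1.png

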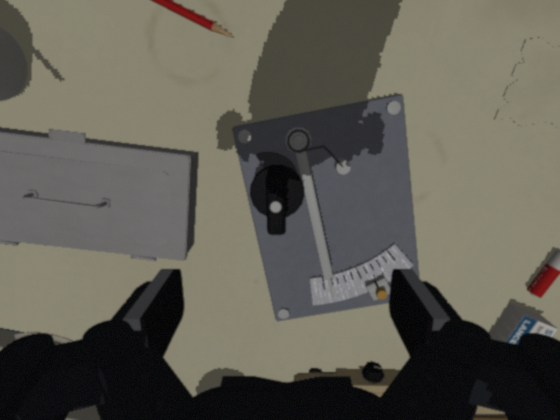

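Wrist view: pivot (298,140), arm tip about (328,288), tab with screw (380,292), knob dot (276,207). All match the predictions. Zoom on the tab and tip.

```bash
python3 - <<'E'
from h import *
a=cv2.imread('pics/w1.png')[232:312,295:425]
cv2.imwrite('pics/w1c.png',cv2.resize(a,None,fx=6,fy=6,interpolation=cv2.INTER_CUBIC))
E
```

```text
(no output)
```

View pics/w1c.png

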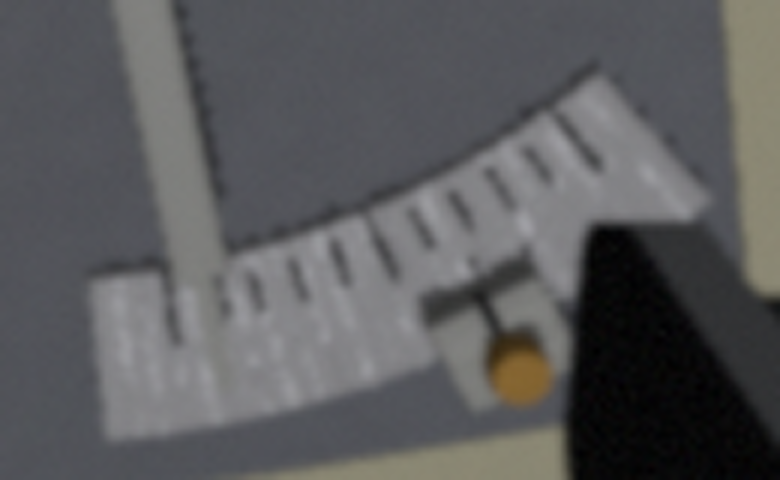

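Crop: tab's black line runs (480,293)–(502,335), arm tapers to about (222,370).

```bash
python3 - <<'E'
from h import *
import pickle
np.set_printoptions(precision=4,suppress=True)
c=pickle.load(open('w1.pkl','rb'))
X=lambda x,y:(295+x/6-.4,232+y/6-.4)
for n,u in (('pivot',(298,140)),('arm',X(197,270)),('tip',X(222,370)),('lin0',X(481,295)),('lin1',X(500,332)),('tabL',X(450,350)),('tabR',X(545,310)),('scale',X(330,350))): print(n,dep(c,*u),atz(c,*u,.028))
piv=atz(c,298,140,.033); a=atz(c,*X(222,370),.028); ar=atz(c,*X(197,270),.028)
for z in (.02,.024,.028):
  l=atz(c,*X(490,313),z); an=lambda p:np.arctan2(*(p-piv)[1::-1])
  print(z,np.hypot(*(l-piv)[:2]),np.hypot(*(a-piv)[:2]),an(l),an(a),an(ar),(an(l)-an(a))/.237,(an(l)-an(ar))/.237)
E
```

```text
pivot [ 0.4759 -0.1034  0.039 ] [ 0.4769 -0.1027  0.028 ]
arm [ 0.5916 -0.0469  0.0297] [ 0.5924 -0.0465  0.028 ]
tip [ 0.6087 -0.038   0.0273] [ 0.6083 -0.0381  0.028 ]
lin0 [ 0.5892 -0.      0.0222] [ 0.5866 -0.0023  0.028 ]
lin1 [0.5953 0.0052 0.0213] [0.592  0.0025 0.028 ]
tabL [ 0.6008 -0.0011  0.0201] [ 0.5968 -0.0042  0.028 ]
tabR [0.5899 0.0111 0.0212] [0.5868 0.0082 0.028 ]
scale [ 0.6089 -0.0175  0.0127] [ 0.6011 -0.0226  0.028 ]
0.02 0.15769641340214002 0.1470020041476652 0.7390460126041498 0.45724337766084794 0.45369750352000254 1.1890406537692062 1.2040021480343768
0.024 0.15521449437783716 0.1470020041476652 0.7395023779358527 0.45724337766084794 0.45369750352000254 1.1909662458860961 1.2059277401512667
0.028 0.1527326087305613 0.1470020041476652 0.7399735751266416 0.45724337766084794 0.45369750352000254 1.1929544196868933 1.2079159139520637
```

```bash
python3 -m jog '[[0,0,0,0],[0,0,0,0]]' ; python3 -c "
from h import *
goto([.521,-.1095,.047],np.radians(192.5))"
```

```text
t: 2.4
eef_pos: [0.5215, -0.1025, 0.1814]
tool_rot: [0.0, -0.115, 0.993, 0.0]
contact_force: [-0.4, -0.2, 0.5]
gripper_width: 0.999
grasp_force: 0.0
rows cm [ 0.21 -0.67 13.44] yaw -2.910725065383999 spin 0.012701431706503286 t 2.4 q [-0.12  0.3   0.24  1.96 -0.09  0.89  1.97]
```

```bash
python3 -m jog '[[0.2,-0.7,3,0.01],[0.2,-0.7,6,0.01],[0.2,-0.7,9,0.01],[0.2,-0.7,11,0.01],[0.2,-0.7,12.5,0.01],[0.2,-0.7,13.4,0.01],[0.2,-0.7,13.4,0.01],[0.2,-0.7,13.4,0.01]]' -1 40
python3 -c "
from h import *
goto([.521,-.1095,.047],np.radians(192.5))"
```

```text
t: 3.07
eef_pos: [0.5211, -0.1112, 0.0475]
tool_rot: [-0.0, -0.109, 0.994, 0.0]
contact_force: [0.2, -0.2, 0.9]
gripper_width: 0.999
grasp_force: 0.0
rows cm [-0.02  0.17  0.05] yaw -2.922780972283517 spin 0.0006455248069840991 t 3.0667 q [-0.06  0.51  0.19  2.05 -0.17  0.6   2.04]
```

```bash
python3 -m jog '[[0,0.1,0,0],[0,0.1,0,0],[0,0.1,0,0],[0,0.1,0,0],[0,0.1,0,0],[0,0.1,0,0],[0,0.1,0,0],[0,0.1,0,0],[0,0.1,0,0],[0,0.1,0,0],[0,0.1,0,0],[0,0.1,0,0]]' 1 40
```

```text
t: 4.07
eef_pos: [0.5208, -0.1104, 0.0477]
tool_rot: [0.0, -0.109, 0.994, 0.0]
contact_force: [-1.4, 1.1, 5.2]
gripper_width: 0.158
grasp_force: 42.2
```

Gripped on the 14 mm bar with little side force. Turning clockwise by 1.17 rad.

```bash
python3 -m jog '[[0,0,0,0.1],[0,0,0,0.2],[0,0,0,0.3],[0,0,0,0.4],[0,0,0,0.5],[0,0,0,0.6],[0,0,0,0.7],[0,0,0,0.8],[0,0,0,0.9],[0,0,0,1.0],[0,0,0,1.1],[0,0,0,1.17],[0,0,0,1.17],[0,0,0,1.17],[0,0,0,1.17]]'
python3 -c "
from h import *
import pickle
goto([.521,-.1095,.047],np.radians(192.5))
print(bot.get_obs()['torque'])
c=cam('top','t2.png');pickle.dump(c,open('top2.pkl','wb'))
a=cv2.imread('pics/t2.png')[145:270,305:430]
cv2.imwrite('pics/t2c.png',cv2.resize(a,None,fx=4,fy=4,interpolation=cv2.INTER_CUBIC))"
```

```text
t: 5.32
eef_pos: [0.5211, -0.1097, 0.0477]
tool_rot: [-0.0, 0.458, 0.889, 0.001]
contact_force: [-0.6, 2.5, 6.0]
gripper_width: 0.155
grasp_force: 42.4
rows cm [0.02 0.   0.07] yaw 2.1904927275627677 spin -1.1692660825263168 t 5.3167 q [-0.3   0.55  0.51  2.06 -0.45  0.63  1.13]
[ 0.61863033  0.23054935 -0.08459466]
```

View pics/t2c.png

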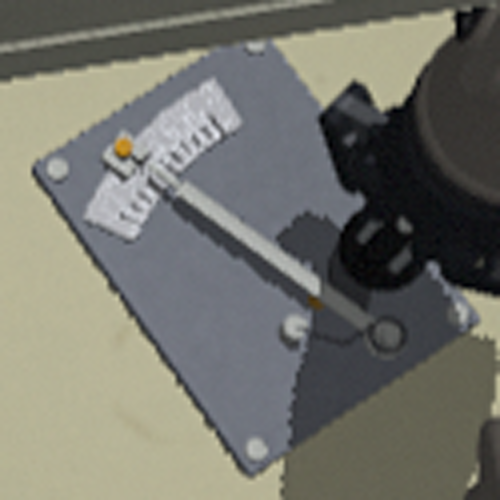

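Top crop: the arm now runs from the pivot (384,335) via (178,188) towards the tab and its screw (123,148), so it looks about aligned. Checking by numbers.

```bash
python3 - <<'E'
from h import *
import pickle
c=pickle.load(open('top2.pkl','rb')); w=pickle.load(open('w1.pkl','rb'))
A=lambda x,y,z: atz(c,305+x/4-.4,145+y/4-.4,z)
# arm centre line: light, low-saturation pixels with z 22..34 mm
v,u=np.mgrid[0:420,0:560]; d=c['depth']
P=np.stack([(u-c['cx'])/c['f']*d,(v-c['cy'])/c['f']*d,d],-1)@c['pose'][:3,:3].T+c['pose'][:3,3]
hsv=cv2.cvtColor(c['pixels'],cv2.COLOR_RGB2HSV)
m=(P[...,2]>.023)&(P[...,2]<.034)&(hsv[...,2]>130)&(u>345)&(u<386)&(v>185)&(v<226)
q=P[m]; l=cv2.fitLine(q[:,:2].astype(np.float32),cv2.DIST_HUBER,0,.001,.001).ravel(); print(len(q),l,'arm dir',np.arctan(l[1]/l[0]))
pv=A(384,335,.035); print('pivot',pv)
s=A(123,148,.027); 
L=atz(w,295+490/6-.4,232+313/6-.4,.0215); print('screw,line',s,L)
for p in (s,L): print('angle',np.arctan2(*(p-pv)[1::-1]),'off line at 0.15', np.cross(l[:2],p[:2]-l[2:]))
E
```

```text
168 [ 0.74133044  0.6711402   0.538693   -0.045865  ] arm dir 0.7357458
pivot [ 0.4777892  -0.10028633  0.035     ]
screw,line [0.59982145 0.01000865 0.027     ] [0.59228742 0.00258431 0.0215    ]
angle 0.7349206504704136 off line at 0.15 0.0003950849204658949
angle 0.7319567542684228 off line at 0.15 -5.240586219042859e-05<stdin>:14: DeprecationWarning: Arrays of 2-dimensional vectors are deprecated. Use arrays of 3-dimensional vectors instead. (deprecated in NumPy 2.0)
```

Aligned to within about 1 mm. Opening the gripper and lifting.

```bash
python3 -m jog '[[0,0,0,0],[0,0,0,0],[0,0,0,0],[0,0,0,0],[0,0,0,0],[0,0,0,0],[0,0,0,0],[0,0,0,0],[0,0,0,0],[0,0,-1,0],[0,0,-3,0],[0,0,-6,0],[0,0,-9,0],[0,0,-12,0],[0,0,-15,0],[0,0,-15,0],[0,0,-15,0],[0,0,-15,0]]' -1
python3 - <<'E'
from h import *
c=cam('top','t3.png')
v,u=np.mgrid[0:420,0:560]; d=c['depth']
P=np.stack([(u-c['cx'])/c['f']*d,(v-c['cy'])/c['f']*d,d],-1)@c['pose'][:3,:3].T+c['pose'][:3,3]
hsv=cv2.cvtColor(c['pixels'],cv2.COLOR_RGB2HSV)
m=(P[...,2]>.023)&(P[...,2]<.034)&(hsv[...,2]>130)&(u>345)&(u<386)&(v>185)&(v<226)
q=P[m]; l=cv2.fitLine(q[:,:2].astype(np.float32),cv2.DIST_HUBER,0,.001,.001).ravel(); print(len(q),'arm dir',np.arctan(l[1]/l[0]))
cv2.imwrite('pics/t3c.png',cv2.resize(c['pixels'][145:270,305:430,::-1],None,fx=4,fy=4,interpolation=cv2.INTER_CUBIC))
E
```

```text
t: 6.87
eef_pos: [0.5203, -0.1104, 0.1973]
tool_rot: [-0.0, 0.458, 0.889, 0.0]
contact_force: [-0.3, 0.2, -0.7]
gripper_width: 0.998
grasp_force: 0.0
132 arm dir 0.7159384
```

View pics/t3c.png

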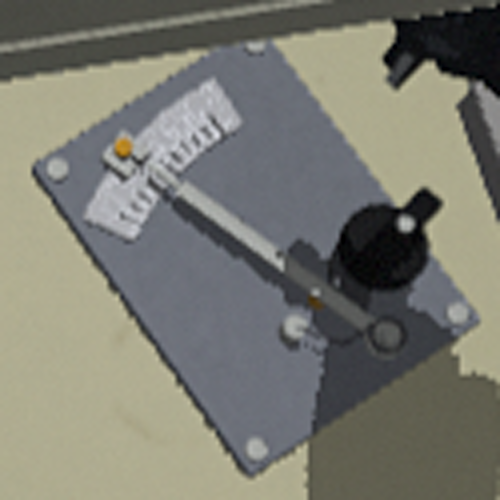

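The arm still points at the tab: it passes (178,188) as before, and the screw is still at (123,148). The gripper is clear.

```bash
python3 -c "
from station import bot
print(bot.hand_in())"
```

```text
the job is handed in; nothing more can be done
None
```

I turned the large gauge's knob clockwise 1.17 rad, so its pointer tip stands in line with the set mark (about 1 mm off while gripped, at most about 3 mm after release). I then let go and handed the job in at about 7 s; the robot never went near the small gauge, the set mark had not moved in the last picture, and `hand_in()` returned no verdict.

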